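# Decant the material capsules into the screw-top jar

## Task

Put the material capsules away in the screw-top jar. Push back the lock slide on the blue case, slide the cover open, put every capsule that is in the case into the jar, set the black cap on the jar, turn it backwards (anticlockwise) until the thread drops into place and then screw it down clockwise fully home. Leave the empty case with its cover fully shut and locked again, and leave the cup, dropper bottles and mixing slab alone.

Things in the scene. Friction and masses are not known exactly. Their poses are not given: they have to be found in the camera images.
- case: Blue low case fixed to the bench, left or right of centre, turned up to 17 deg. Origin: on the bench under the middle of its hole block; x from its front (robot's side) to its back, y along the row of holes to the lock end, z up. Two cheeks 8 mm thick, 50 mm high at y = -82 and 82 mm (x -30 to 105) carry the cover; a post 40 x 40 mm, 50 mm high, at y = 106 mm carries the lock slide.
- hole_row (a point): Middle of the top of the case's aluminium hole block, 22 mm above the bench; axes as the case. The block is 60 mm deep (x) and 156 mm long (y), with five round holes 12 mm deep and 15.5 mm wide at y = -60, -30, 0, 30 and 60 mm.
- cover (a joint): Sliding cover of the case, m: 0 = fully shut over the capsules, 0.075 = fully open. It slides along the case's +x, away from the robot. Plate 60 x 172 x 4 mm, top 54.5 mm above the bench; fully open, its near edge is 45 mm behind the row of holes. Moves with about 2 N, stays where left. While locked it moves at most 2 mm.
- cover_grip (a point): Middle of the top of the cover's grip ridge, an aluminium bar 12 mm thick (case x), 50 mm long (case y), standing 16 mm up from the cover, top 70.5 mm above the bench; 18 mm nearer the robot than the row of holes when shut. Moves with the cover; axes as the case.
- lock (a joint): Lock slide, m: 0 = locked, 0.016 = fully back (free). It slides along the case's +y, away from the cover. Its steel tongue, 8 mm wide, reaches into an 11 mm slot in the cover's edge and is clear of the cover from 0.014. Moves with about 2 N, stays where left. It locks again only when the cover is shut within 1.5 mm.
- lock_grip (a point): Middle of the top of the lock slide's black thumb block, 14 x 14 mm, 18 mm high, top 69 mm above the bench, on the post at the case's +y end (102 mm from the case's middle when locked). Moves with the lock; axes as the case.
- capsule1: Grey plastic material capsule, a cylinder 14 mm wide and 34 mm tall with a ball-shaped foot (it cannot stand on a flat surface) and a narrower nose on top, 15 g. Starts upright in one of the five holes of the case, foot 10 mm and top 44 mm above the bench (22 mm stick out). Origin: lowest point of its foot; z along its length, to the nose. May be absent (None).
- capsule2: Grey plastic material capsule, a cylinder 14 mm wide and 34 mm tall with a ball-shaped foot (it cannot stand on a flat surface) and a narrower nose on top, 15 g. Starts upright in one of the five holes of the case, foot 10 mm and top 44 mm above the bench (22 mm stick out). Origin: lowest point of its foot; z along its length, to the nose. May be absent (None).
- capsule3: Grey plastic material capsule, a cylinder 14 mm wide and 34 mm tall with a ball-shaped foot (it cannot stand on a flat surface) and a narrower nose on top, 15 g. Starts upright in one of the five holes of the case, foot 10 mm and top 44 mm above the bench (22 mm stick out). Origin: lowest point of its foot; z along its length, to the nose. May be absent (None).
- capsule4: Grey plastic material capsule, a cylinder 14 mm wide and 34 mm tall with a ball-shaped foot (it cannot stand on a flat surface) and a narrower nose on top, 15 g. Starts upright in one of the five holes of the case, foot 10 mm and top 44 mm above the bench (22 mm stick out). Origin: lowest point of its foot; z along its length, to the nose. May be absent (None).
- capsule5: Grey plastic material capsule, a cylinder 14 mm wide and 34 mm tall with a ball-shaped foot (it cannot stand on a flat surface) and a narrower nose on top, 15 g. Starts upright in one of the five holes of the case, foot 10 mm and top 44 mm above the bench (22 mm stick out). Origin: lowest point of its foot; z along its length, to the nose. May be absent (None).
- jar: White round jar, 92 mm wide, 95 mm high, clamped to the bench in a steel foot ring 120 mm wide. Origin: centre of its underside on the bench, z up; its yaw gives the thread's position. Neck 43 mm wide (54 mm over the thread), 22 mm high above a flat shoulder at 72.5 mm; open mouth 36 mm wide. Flat floor 5 mm up; capsules tip over inside.
- jar_rim (a point): Centre of the jar's mouth at rim height, 95 mm above the bench. The neck has a three-start thread, alike every 120 deg. With a = angle clockwise from above, from the jar's x axis (or 120 or 240 deg from it): a = -12 to 0 an upright stop, 0 to 38 the opening, 38 to 108 a thread ridge, then the next stop.
- thread_start (a point): On the ramp in the first opening (a = 19 deg), 24.5 mm from the axis; a black mark lies on the shoulder outside each opening. A cap lug here, its middle at a = 10 to 28, has dropped in and cannot turn further back than the stop. Clockwise it goes under the ridge, drawn down 0.057 mm per deg, home at a = 92, stopped at 98.
- thread_ridge (a point): On top of the middle (a = 73 deg) of the first thread ridge, 3.5 mm thick, sinking 0.057 mm per deg clockwise. A cap lug set on top rides up it when turned anticlockwise, then drops 5 to 6 mm through the opening; turned clockwise on top it only jams against the stop. The jar does not turn.
- cap: Black ribbed screw cap, 60 mm wide, 23 mm tall, 60 g, loose on the bench, open side down. Origin: centre of its underside, z up. Origin's height from the jar's rim: -8 to -13 mm resting on top of the thread, -15 to -16.5 mm dropped into the thread start, -20 mm screwed fully home. About 1 mm side play on the neck.
- cap_lug (a point): Underside of one of the cap's three inner lugs, on the cap's own x axis, 25 mm from its axis, 1 mm above its lower edge; the others at 120 and 240 deg. Each is 8 mm (20 deg) wide, 3 mm thick. A raised grey mark on the cap's top lies above each lug. Axes as the cap.
- cup: Bystander: yellow plastic cup, 68 mm wide, 75 mm high. Origin: centre of its foot.
- dropper1: Bystander: small black dropper bottle with white nozzle, 28 mm wide, 58 mm high. Origin: centre of its foot.
- dropper2: Bystander: a second such dropper bottle. Origin: centre of its foot.
- slab: Bystander: white mixing slab, 75 x 100 x 11 mm, with shallow round wells. Origin: centre of its underside.
There are look-alikes about, which are no part of the job. What is shaped like the cap but green or yellow is not meant.

How it is judged:
On the way, in this order (a step that is already met when the one before it is completed fails the run):
1. the lock slide is pushed back while the cover is still shut (value of joint lock above 0.013 m and value of joint cover below 0.005 m), for 0.1 s.
2. the cover is slid open (value of joint cover above 0.06 m), for 0.2 s.
3. every capsule is in the jar (horizontal distance between each of capsule1, capsule2, capsule3, capsule4, capsule5 and jar below 0.045 m and z of each of capsule1, capsule2, capsule3, capsule4, capsule5 in the frame of jar below 0.071 m), for 0.2 s.
4. the cap has dropped into the thread start (horizontal distance between cap and jar below 0.005 m and angle between cap's own z axis and vertical below 0.06 rad and z of cap in the frame of jar_rim below -0.0143 m), for 0.1 s.
5. the cap is screwed down fully home (horizontal distance between cap and jar below 0.005 m and angle between cap's own z axis and vertical below 0.06 rad and z of cap in the frame of jar_rim below -0.0186 m), for 0.2 s.
At the end, for the whole second after the job is handed in: All capsules are inside the jar; the cap sits level on the jar, screwed down to within 1.4 mm of fully home, released and at rest; the cover is shut to within 4 mm and the lock slide is back to within 4 mm of locked (all of step 3 and all of step 5 and linear speed of cap below 0.02 m/s and value of joint each of cover, lock below 0.004 m); the robot touches nothing.
It fails at once if the cup is pushed more than 30 mm or tipped (distance of cup from where it was at the start of the episode above 0.03 m or angle between cup's own z axis and vertical above 0.5 rad).
It fails at once if the dropper1 is pushed more than 30 mm or tipped (distance of dropper1 from where it was at the start of the episode above 0.03 m or angle between dropper1's own z axis and vertical above 0.5 rad).
It fails at once if the dropper2 is pushed more than 30 mm or tipped (distance of dropper2 from where it was at the start of the episode above 0.03 m or angle between dropper2's own z axis and vertical above 0.5 rad).
It fails at once if the slab is pushed more than 30 mm or tipped (distance of slab from where it was at the start of the episode above 0.03 m or angle between slab's own z axis and vertical above 0.5 rad).
Of capsule1, capsule2, capsule3, capsule4, capsule5 only 3 to 5 are there at a start; the rules pass over those that are not, and their reading is None.
At some moment in a run one of cap may be knocked a few centimetres aside while the robot is not near it.
It also fails if it takes over 200 s, if anything falls off the work surface, if the arm or the gripper's body presses on something with over 40 N, if the wrist force passes 120 N, or if a joint passes its speed limit or range.

## Robot

A 7-joint arm with a two-finger parallel gripper is mounted at the origin on the work surface. World frame = base frame: x ahead of the robot, y to its left, z up, the work surface at z = 0. Lengths are in m, angles in rad, forces in N, time in s.
With the tool pointing down it reaches from about 0.425 to 0.925 m from the base axis. Payload 6.8 kg.
Tool frame: the origin (TCP) lies at the centre of the arm's flange, where the gripper is bolted on; the fingertips stand 173 mm ahead of it and the grasp point (between the pads) lies 155 mm ahead of it; z points along the fingers, y is the line along which they close (so a half turn about z gives the same grasp; the last joint's range is limited). The gripper opens to 85 mm and grips with 20 to 120 N. Pads are 22 mm wide; open, the fingers measure 114 mm over their backs; the gripper's body (76 mm by 85 mm) begins 54 mm behind the grasp point. The pads swing forward as they close: fully open they stand 13 mm farther back than shut.
Start: joints at [-1.443, 0.477, 0.022, 1.555, -0.011, 1.109, -0.083], TCP at [0.158, 0.656, 0.405] pointing down, gripper open.
Joint ranges: [-2.96, 2.96], [-0.34, 2.1], [-1.41, 1.46], [0.24, 2.44], [-1.37, 4.51], [0.17, 1.92], [-2.96, 2.96]. Speed limits (rad/s): [2.39, 2.39, 3.14, 3.14, 3.14, 3.14, 3.14].

## Interface

Orientations are given as a unit quaternion [x, y, z, w].
In Python, from rig import r gives the robot as it stands.
- The arm moves only by the shell command python3 -m handwheel 'ROWS'. ROWS is text: rows parted by semicolons, each of 5 numbers parted by spaces: the shift along the tool's x, y, z in cm, then the turn about the tool's z in degrees, then the opening, from 0 (shut) to 1 (fully open). A call has 1 to 20 rows; each row is the pose to reach, as a shift and turn from the pose commanded when the call began, along the tool's axes at that moment; what a row does not reach only later rows make up. A row lasts 1/12 s, in which the tool goes at most 41.7 mm and 7.16 degrees, less where a joint would pass 70% of its speed; a pose out of reach is approached as far as the arm can. A call with a gripper value outside its range is refused whole. The fingers move at their own pace and stop on an object; the grip force is fixed at half the most. Time passes only in rows, so rows that repeat a pose let the fingers close. It gives the time, the measured TCP pose, the force, the opening and the grip force at its end, in the units of the state.
- r.observe(): the state, without advancing time (a new reading comes with each control period).
- r.get_image(name): name is "scene" or "top" or "wrist"; returns a dict with "frame" (400x640x3 uint8, red, green, blue), "intrinsics" (3x3 intrinsics, pixels), "extrinsics" (4x4, takes a point from world to camera coordinates). Camera axes: x right, y down, z forward; pixel columns grow to the right and rows downward; lengths in m; the calibration is good to about 2 mm. A picture is of the moment at which its call begins. There is no depth.
- r.close_job(): hands the job in; it is judged then, once.
Trained networks look in a picture, given as the dict that the camera call returned (one of the last four; its "shot" number tells which), for a name from the list of things; names that differ only in an ending like _2 or _b are one class to them, and where a whole thing is asked for, a point or a joint stands for the part that bears it (a point fixed in the world has none). Each returns a list of dicts, best first, with "confidence" (0 to 1); they miss things now and then, are a little off and sometimes report something else, mostly with a low value. They report only what shows in the picture. A call takes as long as a camera call. They do not tell look-alikes from the thing itself.
- r.search_frame(thing, picture): "location" ([column, row] in pixels, amid what is visible of it).
The state is a dict: "time": time; "qpos": joint angles; "joint_vel": joint speeds; "joint_torque": joint torques, N m; "eef_pos": TCP position; "eef_rot": TCP orientation; "wrist_force": force on the tool from outside, world axes, zero at the start; "ft_torque": the same for the moment, N m; "opening": finger opening in m; "grip_force": force on a finger pad.
Only numpy, scipy, OpenCV 4.12 (cv2) and the standard library are available. Lean on these libraries where they do the work, as an engineer would, in place of code of your own. Each camera call takes 0.05 s, during which the arm holds its last target. There are 200 camera calls.

## Working session

There is one attempt and no reset: what is moved stays moved. The work goes in short steps, Python scripts to look and compute and a shell command to move; the robot and the scene stay as the last step left them, time stands still between calls to the robot, and variables do not carry over. Pictures are saved under pics/ and viewed, at most 14 in all, crops included, and the job is handed in when it is done.

```bash
ls; mkdir -p pics; python3 - <<'E'
from rig import r
import cv2,numpy as np
print(r.observe())
for n in ["top","scene"]:
    p=r.get_image(n); cv2.imwrite(f"pics/{n}0.png",p["frame"][:,:,::-1])
    print(n,np.round(p["intrinsics"],1).tolist(),np.round(p["extrinsics"],4).tolist())
    for t in ["case","hole_row","cover_grip","lock_grip","jar","jar_rim","thread_start","cap","cap_lug","cup","dropper1","slab"]:
        print(t,[(np.round(d["location"]).astype(int).tolist(),round(d["confidence"],2)) for d in r.search_frame(t,p)][:5])
E
```

```text
pics
{'time': 0.0, 'qpos': array([-1.44309864,  0.47780102,  0.02235469,  1.55648349, -0.01153461,
        1.10927753, -0.0830815 ]), 'joint_vel': array([ 0.00145837,  0.00021532, -0.00021649, -0.00048286,  0.00012494,
        0.00100621, -0.0010093 ]), 'joint_torque': array([ 1.09089822e-04, -5.96446252e+01,  1.60771362e+00, -2.81198019e+01,
        1.23279059e-02,  9.53895069e-03, -8.44417144e-06]), 'eef_pos': array([0.15762189, 0.65604594, 0.40371155]), 'eef_rot': array([ 1.17620366e-01,  9.93058207e-01, -9.19233586e-04, -5.18674747e-05]), 'wrist_force': array([ 0.52091251,  0.46754341, -1.17705617]), 'ft_torque': array([-0.01706704,  0.07211123, -0.02927839]), 'grip_force': 0.0, 'opening': 0.08529282265627729}
top [[475.9, 0.0, 324.1], [0.0, 475.9, 195.0], [0.0, 0.0, 1.0]] [[0.0259, -0.9994, 0.0237, -0.0258], [-0.9978, -0.0273, -0.0596, 0.5944], [0.0602, -0.0221, -0.9979, 1.0718], [0.0, 0.0, 0.0, 1.0]]
case [([211, 204], 0.77)]
hole_row [([213, 202], 0.92)]
cover_grip [([218, 216], 0.63)]
lock_grip []
jar [([424, 235], 0.71)]
jar_rim [([424, 236], 0.73)]
thread_start [([422, 233]
[... 320 characters left out ...]
, 319.3], [0.0, 429.2, 205.6], [0.0, 0.0, 1.0]] [[-0.6595, 0.7515, -0.0168, 0.3753], [0.4134, 0.3439, -0.8431, -0.1715], [-0.6278, -0.563, -0.5375, 1.3421], [0.0, 0.0, 0.0, 1.0]]
case [([413, 272], 0.7)]
hole_row [([411, 271], 0.87), ([414, 250], 0.4)]
cover_grip [([414, 250], 0.85)]
lock_grip [([413, 270], 0.35)]
jar []
jar_rim [([264, 179], 0.59)]
thread_start [([266, 178], 0.76)]
cap [([317, 200], 0.95), ([345, 217], 0.91), ([365, 200], 0.64), ([232, 239], 0.49)]
cap_lug [([343, 218], 0.97), ([366, 202], 0.93), ([316, 199], 0.65)]
cup [([284, 269], 0.69), ([464, 260], 0.69)]
dropper1 [([246, 257], 0.81), ([415, 250], 0.69), ([232, 243], 0.57)]
slab [([323, 327], 0.93), ([244, 258], 0.38)]
```

View pics/top0.png

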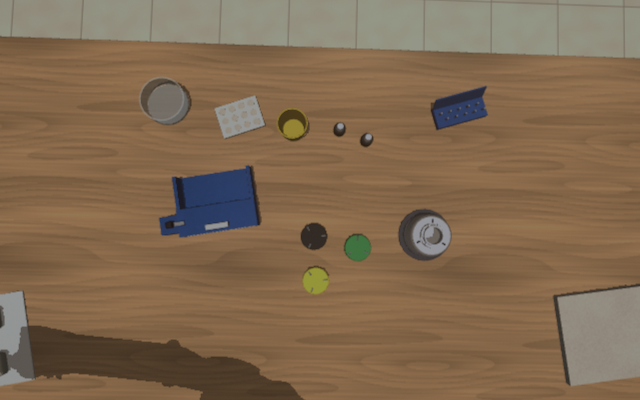

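```bash
python3 - <<'E'
import cv2,numpy as np
a=cv2.imread("pics/scene0.png")[140:340,200:520]
b=cv2.imread("pics/top0.png")[90:310,130:480]
cv2.imwrite("pics/c_scene.png",cv2.resize(a,None,fx=2.5,fy=2.5,interpolation=cv2.INTER_CUBIC))
cv2.imwrite("pics/c_top.png",cv2.resize(b,None,fx=2.25,fy=2.25,interpolation=cv2.INTER_CUBIC))
E
```

```text
(no output)
```

View pics/c_top.png

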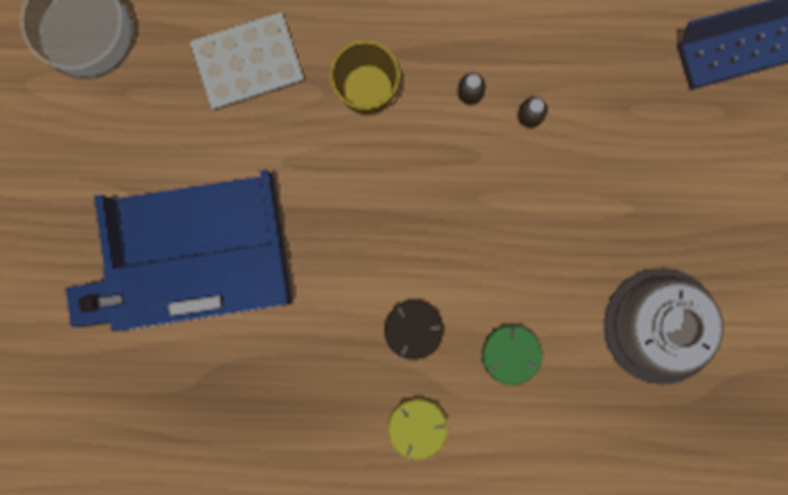

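The top picture shows the case at (213,202) with its lock thumb block at (170,225) and grip bar at (217,225), and the jar at (430,236) with three shoulder marks. The cap candidates are black (314,237), green (357,247) and yellow (315,280). By the description I choose the black one; the crop shows it black with three grey marks. A second blue box at (460,108) has no cover or lock, so it is a look-alike.

```bash
cat > h.py <<'E'
import numpy as np,cv2
from scipy.spatial.transform import Rotation as R
def ray(p,uv,z):
    K=p["intrinsics"];T=np.array(p["extrinsics"]);Rm=T[:3,:3];c=-Rm.T@T[:3,3]
    d=Rm.T@np.linalg.inv(K)@np.array([uv[0],uv[1],1.]);return c+d*(z-c[2])/d[2]
def proj(p,X):
    T=np.array(p["extrinsics"]);x=p["intrinsics"]@(T[:3,:3]@np.array(X)+T[:3,3]);return x[:2]/x[2]
def blobs(mask,mn=4):
    n,l,s,c=cv2.connectedComponentsWithStats(mask.astype(np.uint8));return sorted([(int(s[i,4]),c[i].round(1).tolist(),i) for i in range(1,n) if s[i,4]>=mn],reverse=True),l
def tomove(o,tgt,yaw=None):
    """tgt: world TCP pos -> rows (cm along tool axes, deg turn so tool y has world yaw)"""
    Rm=R.from_quat(o["eef_rot"]).as_matrix()
    d=Rm.T@(np.array(tgt)-o["eef_pos"])*100
    a=None
    if yaw is not None:
        v=Rm.T@np.array([np.cos(yaw),np.sin(yaw),0]); a=np.degrees(np.arctan2(-v[0],v[1])); a=(a+90)%180-90
    return d.round(2),None if a is None else round(a,1)
E
python3 - <<'E'
from h import *
from rig import r
p=r.get_image("top");f=p["frame"].astype(int)
hsv=cv2.cvtColor(p["frame"],cv2.COLOR_RGB2HSV)
g=lambda x,y:np.array([130+x/2.25,90+y/2.25])
# grip bar
m=np.zeros(f.shape[:2],bool);m[215:237,200:235]=True
b,l=blobs(m&(f.min(2)>120));print("bar",b[:2])
i=b[0][2];ys,xs=np.where(l==i);rc=cv2.minAreaRect(np.c_[xs,ys].astype(np.float32));print(rc)
bar=ray(p,b[0][1],.0705)
pts=np.array([ray(p,q,.0705) for q in np.c_[xs,ys]])[:,:2];w,v=np.linalg.eigh(np.cov(pts.T));print("bar",bar,"y-axis",np.degrees(np.arctan2(v[1,1],v[0,1])))
print("len",np.sqrt(w*12))
lk=ray(p,g(90,303),.069);print("lock",lk)
print("bar->lock",lk-bar)
# cap
m[:]=False;m[215:258,295:335]=True
b,l=blobs(m&(f.max(2)<75));print("cap",b[:2]);c=ray(p,b[0][1],.023);print(c)
print([ (np.degrees(np.arctan2(*(ray(p,g(*q),.023)-c)[1::-1])).round(1), np.linalg.norm(ray(p,g(*q),.023)-c).round(4)) for q in [(403,312),(436,328),(404,351)]])
M=[ray(p,g(*q),.0725) for q in [(681,294),(649,342),(708,346)]];j=np.mean(M,0);print("jar",j,ray(p,g(680,326),.095))
print([(np.degrees(np.arctan2(*(q-j)[1::-1])).round(1),np.linalg.norm(q-j).round(4)) for q in M])
for n,q,z in [("cup",(293,120),.04),("d1",(340,128),.058),("d2",(367,137),.058),("slab",(240,117),.011),("green",(358,247),.023),("yel",(315,280),.023)]: print(n,ray(p,q,z).round(3))
E
```

```text
bar [(92, [216.1, 225.4], 1)]
((216.06935119628906, 225.45083618164062), (4.105544090270996, 22.048294067382812), 81.25383758544922)
bar [0.51960096 0.22274763 0.0705    ] y-axis 100.12362101043449
len [0.0090578  0.04762315]
lock [0.51860667 0.32207437 0.069     ]
bar->lock [-0.00099429  0.09932674 -0.0015    ]
cap [(524, [313.4, 235.8], 1)]
[0.50131734 0.01200741 0.023     ]
[(np.float64(32.6), np.float64(0.0189)), (np.float64(-88.4), np.float64(0.0235)), (np.float64(160.8), np.float64(0.0246))]
jar [ 0.50984842 -0.2456795   0.0725    ] [ 0.51151537 -0.24062966  0.095     ]
[(np.float64(-2.2), np.float64(0.0322)), (np.float64(117.0), np.float64(0.0329)), (np.float64(-121.7), np.float64(0.033))]
cup [0.762 0.065 0.04 ]
d1 [ 0.743 -0.041  0.058]
d2 [ 0.724 -0.101  0.058]
slab [0.771 0.19  0.011]
green [ 0.479 -0.09   0.023]
yel [0.402 0.006 0.023]
```

View pics/c_scene.png

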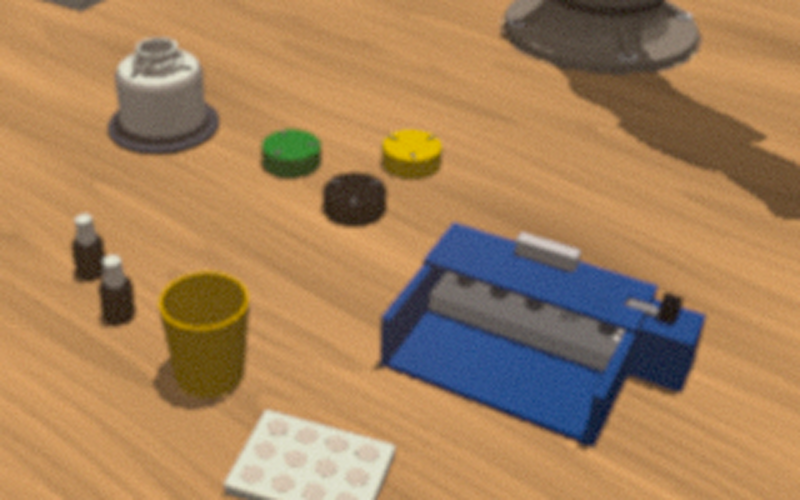

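The scene view confirms black cap (342,219 full image), with hole block visible under the shut cover and the jar clear. Next I move over the case to measure with the wrist camera.

```bash
python3 - <<'E'
from h import *
from rig import r
o=r.observe();Rm=R.from_quat(o["eef_rot"]).as_matrix();print(Rm.round(3))
p=r.get_image("wrist");T=np.array(p["extrinsics"]);print("cam in tool",(Rm.T@(-T[:3,:3].T@T[:3,3]-o["eef_pos"])).round(3),"axes",(Rm.T@T[:3,:3].T).round(2).tolist(),p["intrinsics"][0])
for yaw in (10,-170): print(tomove(o,[.51,.26,.40],np.radians(yaw)))
E
```

```text
[[-0.972  0.234  0.   ]
 [ 0.234  0.972 -0.   ]
 [-0.    -0.    -1.   ]]
cam in tool [0.065 0.    0.029] axes [[-0.0, -0.97, -0.26], [1.0, -0.0, 0.0], [-0.0, -0.26, 0.97]] [287.55314838   0.         319.4477156 ]
(array([-43.51, -30.3 ,   0.47]), np.float64(66.5))
(array([-43.51, -30.3 ,   0.47]), np.float64(66.5))
```

```bash
python3 -m handwheel '-43.5 -30.3 5 66.5 1;-43.5 -30.3 5 66.5 1;-43.5 -30.3 5 66.5 1;-43.5 -30.3 5 66.5 1;-43.5 -30.3 5 66.5 1;-43.5 -30.3 5 66.5 1;-43.5 -30.3 5 66.5 1;-43.5 -30.3 5 66.5 1;-43.5 -30.3 5 66.5 1;-43.5 -30.3 5 66.5 1;-43.5 -30.3 5 66.5 1;-43.5 -30.3 5 66.5 1;-43.5 -30.3 5 66.5 1;-43.5 -30.3 5 66.5 1;-43.5 -30.3 5 66.5 1;-43.5 -30.3 5 66.5 1;-43.5 -30.3 5 66.5 1;-43.5 -30.3 5 66.5 1'
python3 - <<'E'
from h import *
from rig import r
o=r.observe();print(o["qpos"].round(2))
p=r.get_image("wrist");cv2.imwrite("pics/w1.png",p["frame"][:,:,::-1]);np.savez("w1.npz",**{k:p[k] for k in("frame","intrinsics","extrinsics")})
for t in ["hole_row","cover_grip","lock_grip"]:
  print(t,[(np.round(d["location"]).tolist(),round(d["confidence"],2),ray(p,d["location"],{"hole_row":.0545,"cover_grip":.0705,"lock_grip":.069}[t]).round(4)[:2]) for d in r.search_frame(t,p)][:5])
E
```

```text
time: 2.9
eef_pos: [0.5089, 0.2617, 0.3547]
eef_rot: [0.642, 0.767, 0.0, -0.0]
wrist_force: [0.2, -0.5, -0.5]
opening: 0.0853
grip_force: 0.0
[-0.9   0.38  0.4   1.88 -0.18  0.92 -0.24]
hole_row [([363.0, 204.0], 0.75, array([0.5543, 0.2544]))]
cover_grip [([345.0, 221.0], 0.69, array([0.5378, 0.2388]))]
lock_grip [([346.0, 132.0], 0.66, array([0.5222, 0.3187]))]
```

View pics/w1.png

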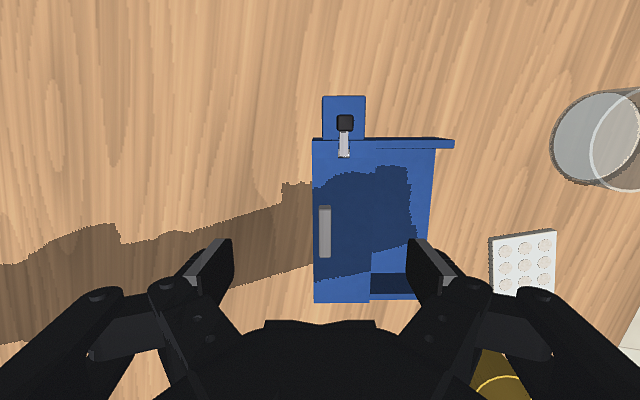

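The wrist view shows the lock block at (345,122), tongue at (344,145), grip bar at (325,231), and the cover's plate corners at about (312,139) and (314,302).

```bash
python3 - <<'E'
from h import *
from rig import r
o=r.observe()
p=np.load("w1.npz");f=p["frame"].astype(int)
m=np.zeros(f.shape[:2],bool);m[105:135,330:360]=1
b,l=blobs(m&(f.max(2)<60));print(b[:2]);ys,xs=np.where(l==b[0][2]);print(xs.min(),xs.max(),ys.min(),ys.max())
lk=ray(p,((xs.min()+xs.max())/2,(ys.min()+ys.max())/2),.069)
m[:]=0;m[195:265,312:338]=1
b,l=blobs(m&(f.min(2)>90)&(f.max(2)-f.min(2)<30));print(b[:3]);ys,xs=np.where(l==b[0][2])
rc=cv2.minAreaRect(np.c_[xs,ys].astype(np.float32));print(rc)
bar=ray(p,rc[0],.0705);pts=np.array([ray(p,q,.0705) for q in np.c_[xs,ys]])[:,:2];w,v=np.linalg.eigh(np.cov(pts.T));a=np.degrees(np.arctan2(v[1,1],v[0,1]))%180
d=(lk-bar)[:2];print("lk",lk,"bar",bar,"ang",a,np.sqrt(12*w),"dist",np.linalg.norm(d),"yaw",np.degrees(np.arctan2(d[1],d[0]))-np.degrees(np.arctan2(102,18)))
for q in [(312,139),(314,302),(370,303)]: print(ray(p,q,.0545).round(4))
E
```

```text
[(232, [345.3, 122.6], 1)]
337 353 115 130
[(584, [324.5, 232.8], 2)]
((324.4999694824219, 233.0), (47.99999237060547, 10.999998092651367), 90.0)
lk [0.52000934 0.32681002 0.069     ] bar [0.52089605 0.22361395 0.0705    ] ang 100.4138434485794 [0.01131817 0.04962819] dist 0.10319987534958858 yaw 10.500285031717738
[0.4941 0.307  0.0545]
[0.5256 0.1365 0.0545]
[0.5855 0.146  0.0545]
```

```bash
python3 - <<'E'
from h import *
from rig import r
o=r.observe()
print(o["eef_pos"],tomove(o,[.520,.327,.230],np.radians(10.4)))
E
```

```text
[0.50942945 0.26082455 0.35477267] (array([ 6.33,  2.2 , 12.48]), np.float64(-0.3))
```

```bash
python3 -m handwheel '6.3 2.2 6 -0.3 1;6.3 2.2 6 -0.3 1;6.3 2.2 6 -0.3 1;6.3 2.2 10 -0.3 1;6.3 2.2 12.5 -0.3 1;6.3 2.2 12.5 -0.3 1;6.3 2.2 12.5 -0.3 0;6.3 2.2 12.5 -0.3 0;6.3 2.2 12.5 -0.3 0;6.3 2.2 12.5 -0.3 0;6.3 2.2 12.5 -0.3 0;6.3 2.2 12.5 -0.3 0;6.3 2.2 12.5 -0.3 0;6.3 2.2 12.5 -0.3 0'
```

```text
time: 4.27
eef_pos: [0.5201, 0.3261, 0.2309]
eef_rot: [0.641, 0.768, -0.0, -0.001]
wrist_force: [-4.3, -2.0, 8.4]
opening: 0.0116
grip_force: 59.0
```

```bash
python3 -m handwheel '0.6 0 0 0 0;1.2 0 0 0 0;1.7 0 0 0 0;1.7 0 0 0 0;1.7 0 0 0 0;1.7 0 0 0 0'; python3 -m handwheel '0 0 0 0 1;0 0 0 0 1;0 0 0 0 1;0 0 -5 0 1;0 0 -5 0 1;-8 0 -8 0 1;-8 0 -8 0 1;-8 0 -8 0 1;-8 0 -8 0 1'
python3 - <<'E'
from h import *
from rig import r
o=r.observe()
p=r.get_image("wrist");cv2.imwrite("pics/w2.png",p["frame"][40:,160:560,::-1])
f=p["frame"].astype(int)
q=proj(p,[.517,.343,.069]);print(q)
m=np.zeros(f.shape[:2],bool);y,x=int(q[1]),int(q[0]);m[max(0,y-30):y+30,x-30:x+30]=1
b,l=blobs(m&(f.max(2)<60));print(b[:2]);ys,xs=np.where(l==b[0][2]);print(ray(p,((xs.min()+xs.max())/2,(ys.min()+ys.max())/2),.069))
E
```

```text
time: 4.77
eef_pos: [0.5173, 0.3419, 0.2309]
eef_rot: [0.641, 0.768, -0.001, -0.0]
wrist_force: [-5.4, -3.2, 9.6]
opening: 0.0116
grip_force: 59.1
time: 5.52
eef_pos: [0.5334, 0.2607, 0.3114]
eef_rot: [0.643, 0.766, 0.001, 0.001]
wrist_force: [-0.6, 0.1, 0.2]
opening: 0.0849
grip_force: 0.0
[315.02875479  90.96534456]
[(193, [315.6, 91.4], 1)]
[0.51675079 0.34226316 0.069     ]
```

```bash
python3 - <<'E'
from h import *
from rig import r
o=r.observe()
print(o["eef_pos"],tomove(o,[.5209,.2238,.231],np.radians(10.4)))
E
```

```text
[0.53249202 0.26305034 0.3105472 ] (array([-3.67, -1.85,  7.95]), np.float64(-0.3))
```

```bash
python3 -m handwheel '-3.7 -1.8 3 -0.3 1;-3.7 -1.8 5 -0.3 1;-3.7 -1.8 8 -0.3 1;-3.7 -1.8 8 -0.3 1;-3.7 -1.8 8 -0.3 1;-3.7 -1.8 8 -0.3 0;-3.7 -1.8 8 -0.3 0;-3.7 -1.8 8 -0.3 0;-3.7 -1.8 8 -0.3 0;-3.7 -1.8 8 -0.3 0;-3.7 -1.8 8 -0.3 0;-3.7 -1.8 8 -0.3 0;-3.7 -1.8 8 -0.3 0'
```

```text
time: 6.65
eef_pos: [0.521, 0.2245, 0.2304]
eef_rot: [0.639, 0.769, 0.001, 0.0]
wrist_force: [-2.2, -0.5, 5.7]
opening: 0.01
grip_force: 59.9
```

```bash
python3 -m handwheel '0 0.8 0 0 0;0 1.8 0 0 0;0 2.8 0 0 0;0 3.8 0 0 0;0 4.8 0 0 0;0 5.8 0 0 0;0 6.8 0 0 0;0 7.5 0 0 0;0 7.5 0 0 0;0 7.5 0 0 0;0 7.5 0 0 0'; python3 -m handwheel '0 0 0 0 1;0 0 0 0 1;0 0 0 0 1;0 0 -4 0 1;0 0 -8 0 1;0 -8 -12 0 1;0 -8 -12 0 1;0 -8 -12 0 1;0 -8 -12 0 1;0 -8 -12 0 1'
python3 - <<'E'
from h import *
from rig import r
o=r.observe();print(o["eef_pos"])
p=r.get_image("wrist");cv2.imwrite("pics/w2.png",p["frame"][:,:,::-1]);np.savez("w2.npz",**{k:p[k] for k in("frame","intrinsics","extrinsics")})
for t in ["capsule1","hole_row","cover_grip"]:
  print(t,[(np.round(d["location"]).tolist(),round(d["confidence"],2),ray(p,d["location"],.044).round(4)[:2]) for d in r.search_frame(t,p)][:6])
a=np.radians(10.4);c,s=np.cos(a),np.sin(a)
for y in (-.06,-.03,0,.03,.06): X=[.5386-s*y,.2269+c*y,.044];print(np.round(X,4),proj(p,X).round(0))
E
```

```text
time: 7.57
eef_pos: [0.5943, 0.238, 0.2304]
eef_rot: [0.639, 0.769, -0.0, -0.0]
wrist_force: [-4.0, -0.5, 9.3]
opening: 0.0101
grip_force: 60.4
time: 8.4
eef_pos: [0.516, 0.2237, 0.3499]
eef_rot: [0.639, 0.769, 0.001, 0.0]
wrist_force: [-0.2, -1.2, 0.0]
opening: 0.0855
grip_force: 0.0
[0.51601263 0.22368036 0.3499362 ]
capsule1 [([340.0, 126.0], 0.72, array([0.5249, 0.2855])), ([342.0, 212.0], 0.53, array([0.5432, 0.2031])), ([343.0, 186.0], 0.53, array([0.5393, 0.2294])), ([343.0, 238.0], 0.45, array([0.5503, 0.1756]))]
hole_row [([374.0, 169.0], 0.94, array([0.5655, 0.2513]))]
cover_grip [([422.0, 175.0], 0.73, array([0.6135, 0.2542]))]
[0.5494 0.1679 0.044 ] [340. 244.]
[0.544  0.1974 0.044 ] [341. 217.]
[0.5386 0.2269 0.044 ] [342. 188.]
[0.5332 0.2564 0.044 ] [343. 158.]
[0.5278 0.2859 0.044 ] [343. 126.]
```

View pics/w2.png

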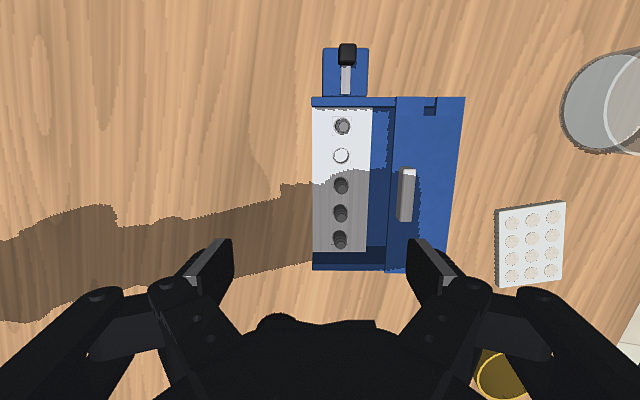

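The picture shows capsules at (342,126), (341,186), (341,213) and (340,239), and one empty hole at (341,156), so there are four capsules; the cover is open.

```bash
python3 - <<'E'
from h import *
from rig import r
p=np.load("w2.npz");f=p["frame"].astype(int);o=r.observe()
a=np.radians(10.4);c,s=np.cos(a),np.sin(a)
W=lambda x,y,z:[.5386+c*x-s*y,.2269+s*x+c*y,z]
print("hole",proj(p,W(0,.03,.022)).round(1),[proj(p,W(x,y,.022)).round(1).tolist() for x,y in[(-.03,.078),(.03,.078),(-.03,-.078),(.03,-.078)]])
g=p["frame"][100:115,300:390].mean(2).astype(int);
def sub(u,v):return cv2.getRectSubPix(p["frame"][:,:,0],(1,1),(u,v))[0,0]
m=np.zeros(f.shape[:2],bool);m[145:168,330:354]=1
b,l=blobs(m&(f.min(2)<225)&(f.max(2)-f.min(2)<30));print("ring",b[:4])
ys,xs=np.where(l==b[0][2]);print(xs.min(),xs.max(),ys.min(),ys.max())
print("blk row130",[int(v) for v in f[140,305:318,1]],[int(v) for v in f[140,366:380,1]])
print(tomove(o,W(0,-.06,.198),a))
E
```

```text
hole [340.9 155. ] [[311.7, 106.4], [372.2, 106.6], [312.2, 250.6], [365.2, 250.7]]
ring [(349, [341.8, 156.3], 1), (59, [340.5, 154.7], 2)]
330 353 145 167
blk row130 [169, 171, 172, 175, 174, 171, 165, 224, 230, 226, 227, 226, 227] [226, 226, 227, 231, 243, 110, 89, 96, 98, 97, 97, 97, 98, 97]
(array([-6.05,  2.22, 15.09]), np.float64(0.2))
```

```bash
python3 -m handwheel '-6 2.2 4 0.2 0.45;-6 2.2 8 0.2 0.45;-6 2.2 10 0.2 0.45;-6 2.2 11 0.2 0.45;-6 2.2 13 0.2 0.45;-6 2.2 15.1 0.2 0.45;-6 2.2 15.1 0.2 0.45;-6 2.2 15.1 0.2 0.45;-6 2.2 15.1 0.2 0;-6 2.2 15.1 0.2 0;-6 2.2 15.1 0.2 0;-6 2.2 15.1 0.2 0;-6 2.2 15.1 0.2 0;-6 2.2 15.1 0.2 0'; python3 -m handwheel '0 0 -2 0 0;0 0 -4 0 0;0 0 -8 0 0;0 0 -12 0 0;0 0 -15 0 0;0 0 -15 0 0;0 0 -15 0 0'
python3 - <<'E'
from h import *
from rig import r
o=r.observe();print(tomove(o,[.511,-.20,.35],np.radians(10)),o["qpos"].round(2))
E
```

```text
time: 9.77
eef_pos: [0.5491, 0.1689, 0.1999]
eef_rot: [0.64, 0.768, 0.001, 0.0]
wrist_force: [-0.0, 0.3, 6.6]
opening: 0.0114
grip_force: 59.0
time: 10.35
eef_pos: [0.5488, 0.1686, 0.3507]
eef_rot: [0.64, 0.768, 0.002, 0.001]
wrist_force: [-0.7, 0.3, -0.6]
opening: 0.011
grip_force: 59.4
(array([-3.557e+01, -1.037e+01, -3.000e-02]), np.float64(0.4)) [-0.74  0.39  0.42  1.88 -0.2   0.91 -0.04]
```

```bash
python3 -m handwheel '-41.5 -11.5 0 0 0;-41.5 -11.5 0 0 0;-41.5 -11.5 0 0 0;-41.5 -11.5 0 0 0;-41.5 -11.5 0 0 0;-41.5 -11.5 0 0 0;-41.5 -11.5 0 0 0;-41.5 -11.5 0 0 0;-41.5 -11.5 0 0 0;-41.5 -11.5 0 0 0;-41.5 -11.5 0 0 0;-41.5 -11.5 0 0 0;-41.5 -11.5 0 0 0;-41.5 -11.5 0 0 0;-41.5 -11.5 0 0 0;-41.5 -11.5 0 0 0'
python3 - <<'E'
from h import *
from rig import r
o=r.observe();print(o["qpos"].round(2))
p=r.get_image("wrist");cv2.imwrite("pics/w3.png",cv2.resize(p["frame"][60:260,160:480,::-1],None,fx=2.5,fy=2.5,interpolation=cv2.INTER_CUBIC));np.savez("w3.npz",**{k:p[k] for k in("frame","intrinsics","extrinsics")})
for t in ["jar_rim","jar","thread_start"]:
  print(t,[(np.round(d["location"]).tolist(),round(d["confidence"],2),ray(p,d["location"],.095).round(4)[:2]) for d in r.search_frame(t,p)][:6])
E
```

```text
time: 11.68
eef_pos: [0.5106, -0.2587, 0.3482]
eef_rot: [0.639, 0.769, 0.0, -0.001]
wrist_force: [1.1, -0.4, -0.4]
opening: 0.0115
grip_force: 59.4
[-0.05  0.41  0.53  1.89 -0.26  0.91  0.79]
jar_rim [([323.0, 165.0], 0.66, array([ 0.5084, -0.2286]))]
jar [([323.0, 167.0], 0.87, array([ 0.5082, -0.2302]))]
thread_start [([325.0, 169.0], 0.78, array([ 0.51  , -0.2315]))]
```

View pics/w3.png

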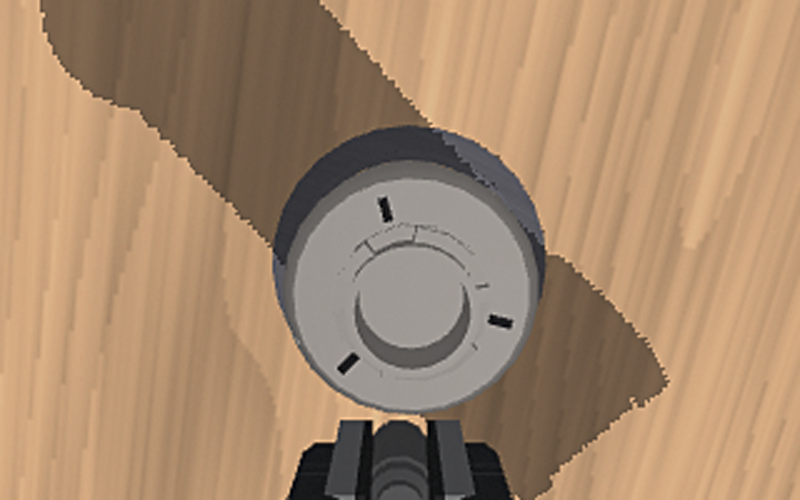

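The crop shows the jar's mouth centred at about (412,306), the three shoulder marks at (386,209), (500,321) and (348,363), and the capsule upright between the fingers at (400,460).

```bash
python3 - <<'E'
from h import *
from rig import r
p=np.load("w3.npz");f=p["frame"].astype(int);o=r.observe()
m=np.zeros(f.shape[:2],bool);m[125:222,270:375]=1
b,l=blobs(m&(f.max(2)<45));print(b[:6])
M=np.array([ray(p,q[1],.0725) for q in b if q[0]<60 and q[1][1]<210][:3])
A=np.c_[2*M[:,:2],np.ones(3)];s=np.linalg.solve(A,(M[:,:2]**2).sum(1));j=s[:2];print("centre",j,"r",np.sqrt(s[2]+j@j))
print([np.degrees(np.arctan2(*(q[:2]-j)[::-1])).round(1) for q in M])
print("mouth left/right", ray(p,(160+355/2.5,60+300/2.5),.095),ray(p,(160+470/2.5,60+300/2.5),.095),"mouth",ray(p,(160+412/2.5,60+306/2.5),.095))
print("top",ray(p,(160+412/2.5,60+245/2.5),.095),"outer body",[ray(p,(160+x/2.5,60+295/2.5),.0725) for x in (293,532)])
print(tomove(o,[j[0],j[1],.275]))
E
```

```text
[(28, [359.5, 188.1], 2), (28, [313.8, 143.4], 1), (25, [298.6, 204.9], 3)]
centre [ 0.51210199 -0.24414303] r 0.032311048338538206
[np.float64(-3.3), np.float64(116.1), np.float64(-123.7)]
mouth left/right [ 0.49389037 -0.24320258  0.095     ] [ 0.52980512 -0.23653133  0.095     ] mouth [ 0.51205696 -0.2418098   0.095     ]
top [ 0.50842059 -0.22273398  0.095     ] outer body [array([ 0.47180106, -0.25027231,  0.0725    ]), array([ 0.55379385, -0.23504218,  0.0725    ])]
(array([1.5 , 0.45, 7.37]), None)
```

```bash
python3 -m handwheel '1.6 0.4 3 0 0;1.6 0.4 5 0 0;1.6 0.4 7.4 0 0;1.6 0.4 7.4 0 0;1.6 0.4 7.4 0 0;1.6 0.4 7.4 0 0;1.6 0.4 7.4 0 0.5;1.6 0.4 7.4 0 0.5;1.6 0.4 7.4 0 0.5;1.6 0.4 7.4 0 0.5'; python3 -m handwheel '0 0 -4 0 0.45;0 0 -7 0 0.45;0 0 -7 0 0.45;0 0 -7 0 0.45'
python3 - <<'E'
from h import *
from rig import r
p=r.get_image("wrist");o=r.observe()
cv2.imwrite("pics/w4.png",p["frame"][60:260,160:480,::-1])
a=np.radians(10.4);c,s=np.cos(a),np.sin(a)
W=lambda x,y,z:[.5386+c*x-s*y,.2269+s*x+c*y,z]
print(tomove(o,W(0,-.03,.198),a))
E
```

```text
time: 12.72
eef_pos: [0.5115, -0.2441, 0.2754]
eef_rot: [0.64, 0.768, 0.0, 0.001]
wrist_force: [0.8, 0.1, -0.3]
opening: 0.0426
grip_force: 0.0
time: 13.05
eef_pos: [0.5118, -0.2444, 0.3468]
eef_rot: [0.64, 0.768, 0.001, 0.002]
wrist_force: [-0.5, 0.4, 0.0]
opening: 0.0386
grip_force: 0.0
(array([42.82, 11.16, 14.74]), np.float64(-0.0))
```

View pics/w4.png

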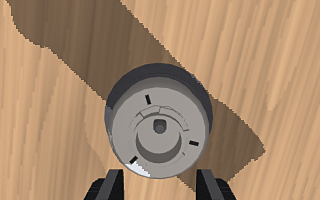

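The capsule lies inside the jar at (159,126); the fingers are empty. On to the second.

```bash
python3 -m handwheel '42.8 11.2 0 0 0.45;42.8 11.2 0 0 0.45;42.8 11.2 0 0 0.45;42.8 11.2 0 0 0.45;42.8 11.2 0 0 0.45;42.8 11.2 0 0 0.45;42.8 11.2 0 0 0.45;42.8 11.2 0 0 0.45;42.8 11.2 0 0 0.45;42.8 11.2 0 0 0.45;42.8 11.2 0 0 0.45;42.8 11.2 0 0 0.45;42.8 11.2 0 0 0.45;42.8 11.2 0 0 0.45;42.8 11.2 5 0 0.45;42.8 11.2 9 0 0.45;42.8 11.2 9 0 0.45'
python3 - <<'E'
from h import *
from rig import r
o=r.observe()
a=np.radians(10.4);c,s=np.cos(a),np.sin(a)
W=lambda x,y,z:[.5386+c*x-s*y,.2269+s*x+c*y,z]
print(tomove(o,W(0,-.03,.198),a),tomove(o,W(0,0,.198),a))
E
```

```text
time: 14.52
eef_pos: [0.5416, 0.1944, 0.2491]
eef_rot: [0.641, 0.767, -0.005, -0.002]
wrist_force: [-0.8, -1.0, -1.0]
opening: 0.0386
grip_force: 0.0
(array([0.27, 0.34, 5.1 ]), np.float64(-0.2)) (array([3.27, 0.33, 5.09]), np.float64(-0.2))
```

```bash
python3 -m handwheel '0 0 0 0 0.45;0 0 0 0 0.45;0 0 2 0 0.45;0 0 2 0 0.45'
python3 - <<'E'
from h import *
from rig import r
o=r.observe()
a=np.radians(10.4);c,s=np.cos(a),np.sin(a)
W=lambda x,y,z:[.5386+c*x-s*y,.2269+s*x+c*y,z]
print(tomove(o,W(0,-.03,.199),a))
E
```

```text
time: 14.85
eef_pos: [0.5445, 0.1968, 0.2352]
eef_rot: [0.64, 0.768, 0.0, 0.0]
wrist_force: [-0.3, -0.5, -0.6]
opening: 0.0384
grip_force: 0.0
(array([ 0.06, -0.04,  3.62]), np.float64(-0.0))
```

```bash
python3 -m handwheel '0 0 2 0 0.45;0 0 3.6 0 0.45;0 0 3.6 0 0.45;0 0 3.6 0 0;0 0 3.6 0 0;0 0 3.6 0 0;0 0 3.6 0 0;0 0 3.6 0 0;0 0 3.6 0 0;0 0 2 0 0;0 0 0 0 0;0 0 -4 0 0;0 0 -8 0 0;0 0 -11 0 0;0 0 -11 0 0'; python3 -m handwheel '-42.8 -11.2 0 0 0;-42.8 -11.2 0 0 0;-42.8 -11.2 0 0 0;-42.8 -11.2 0 0 0;-42.8 -11.2 0 0 0;-42.8 -11.2 0 0 0;-42.8 -11.2 0 0 0;-42.8 -11.2 0 0 0;-42.8 -11.2 0 0 0;-42.8 -11.2 0 0 0;-42.8 -11.2 0 0 0;-42.8 -11.2 0 0 0;-42.8 -11.2 0 0 0;-42.8 -11.2 4 0 0;-42.8 -11.2 6 0 0;-42.8 -11.2 6 0 0;-42.8 -11.2 6 0 0'
python3 - <<'E'
from h import *
from rig import r
print(tomove(r.observe(),[.512,-.2435,.275]))
E
```

```text
time: 16.1
eef_pos: [0.5466, 0.1973, 0.352]
eef_rot: [0.64, 0.768, 0.006, 0.002]
wrist_force: [0.8, 0.6, -0.5]
opening: 0.0111
grip_force: 58.3
time: 17.52
eef_pos: [0.5114, -0.2424, 0.2842]
eef_rot: [0.639, 0.769, -0.0, -0.001]
wrist_force: [-0.1, -0.9, 0.2]
opening: 0.0112
grip_force: 58.4
(array([-0.12,  0.04,  0.92]), None)
```

```bash
python3 -m handwheel '-0.1 0 0.9 0 0;-0.1 0 0.9 0 0;-0.1 0 0.9 0 0.45;-0.1 0 0.9 0 0.45;-0.1 0 0.9 0 0.45;-0.1 0 0.9 0 0.45;-0.1 0 -3 0 0.45;-0.1 0 -6 0 0.45;-0.1 0 -6 0 0.45'; python3 -m handwheel '45.8 11.2 0 0 0.45;45.8 11.2 0 0 0.45;45.8 11.2 0 0 0.45;45.8 11.2 0 0 0.45;45.8 11.2 0 0 0.45;45.8 11.2 0 0 0.45;45.8 11.2 0 0 0.45;45.8 11.2 0 0 0.45;45.8 11.2 0 0 0.45;45.8 11.2 0 0 0.45;45.8 11.2 0 0 0.45;45.8 11.2 0 0 0.45;45.8 11.2 0 0 0.45;45.8 11.2 0 0 0.45;45.8 11.2 0 0 0.45;45.8 11.2 5 0 0.45;45.8 11.2 9 0 0.45;45.8 11.2 9 0 0.45;45.8 11.2 9 0 0.45;45.8 11.2 9 0 0.45'
python3 - <<'E'
from h import *
from rig import r
o=r.observe()
a=np.radians(10.4);c,s=np.cos(a),np.sin(a)
W=lambda x,y,z:[.5386+c*x-s*y,.2269+s*x+c*y,z]
print(tomove(o,W(0,0,.199),a))
E
```

```text
time: 18.27
eef_pos: [0.5129, -0.2466, 0.3503]
eef_rot: [0.641, 0.768, 0.002, 0.004]
wrist_force: [0.4, -0.2, -0.7]
opening: 0.0384
grip_force: 0.0
time: 19.93
eef_pos: [0.5398, 0.2245, 0.2558]
eef_rot: [0.641, 0.768, 0.0, 0.0]
wrist_force: [0.8, -0.3, 1.0]
opening: 0.0382
grip_force: 0.0
(array([ 0.26, -0.07,  5.68]), np.float64(-0.1))
```

```bash
python3 -m handwheel '0.2 -0.1 2 0 0.45;0.2 -0.1 4 0 0.45;0.2 -0.1 5.7 0 0.45;0.2 -0.1 5.7 0 0.45;0.2 -0.1 5.7 0 0;0.2 -0.1 5.7 0 0;0.2 -0.1 5.7 0 0;0.2 -0.1 5.7 0 0;0.2 -0.1 5.7 0 0;0.2 -0.1 5.7 0 0;0.2 -0.1 4 0 0;0.2 -0.1 0 0 0;0.2 -0.1 -4 0 0;0.2 -0.1 -8 0 0;0.2 -0.1 -9 0 0;0.2 -0.1 -9 0 0'; python3 -m handwheel '-45.9 -11.1 0 0 0;-45.9 -11.1 0 0 0;-45.9 -11.1 0 0 0;-45.9 -11.1 0 0 0;-45.9 -11.1 0 0 0;-45.9 -11.1 0 0 0;-45.9 -11.1 0 0 0;-45.9 -11.1 0 0 0;-45.9 -11.1 0 0 0;-45.9 -11.1 0 0 0;-45.9 -11.1 0 0 0;-45.9 -11.1 0 0 0;-45.9 -11.1 0 0 0;-45.9 -11.1 0 0 0;-45.9 -11.1 4 0 0;-45.9 -11.1 6 0 0;-45.9 -11.1 6 0 0;-45.9 -11.1 6 0 0'
python3 - <<'E'
from h import *
from rig import r
print(tomove(r.observe(),[.512,-.2435,.275]))
E
```

```text
time: 21.27
eef_pos: [0.539, 0.2277, 0.3494]
eef_rot: [0.64, 0.768, 0.004, 0.001]
wrist_force: [-0.3, -0.2, -0.2]
opening: 0.0119
grip_force: 58.6
time: 22.77
eef_pos: [0.5113, -0.2421, 0.2837]
eef_rot: [0.639, 0.769, -0.0, -0.002]
wrist_force: [-0.1, -0.3, 1.3]
opening: 0.0115
grip_force: 58.6
(array([-0.15,  0.05,  0.87]), None)
```

Next is the capsule at y = +60 (6 cm further).

```bash
python3 -m handwheel '-0.1 0 0.9 0 0;-0.1 0 0.9 0 0;-0.1 0 0.9 0 0.45;-0.1 0 0.9 0 0.45;-0.1 0 0.9 0 0.45;-0.1 0 0.9 0 0.45;-0.1 0 -3 0 0.45;-0.1 0 -6 0 0.45;-0.1 0 -6 0 0.45'; python3 -m handwheel '52 11.1 0 0 0.45;52 11.1 0 0 0.45;52 11.1 0 0 0.45;52 11.1 0 0 0.45;52 11.1 0 0 0.45;52 11.1 0 0 0.45;52 11.1 0 0 0.45;52 11.1 0 0 0.45;52 11.1 0 0 0.45;52 11.1 0 0 0.45;52 11.1 0 0 0.45;52 11.1 0 0 0.45;52 11.1 0 0 0.45;52 11.1 0 0 0.45;52 11.1 0 0 0.45;52 11.1 0 0 0.45;52 11.1 5 0 0.45;52 11.1 9 0 0.45;52 11.1 9 0 0.45;52 11.1 9 0 0.45'
python3 - <<'E'
from h import *
from rig import r
o=r.observe()
a=np.radians(10.4);c,s=np.cos(a),np.sin(a)
W=lambda x,y,z:[.5386+c*x-s*y,.2269+s*x+c*y,z]
print(tomove(o,W(0,.06,.199),a))
E
```

```text
time: 23.52
eef_pos: [0.5129, -0.2466, 0.3503]
eef_rot: [0.641, 0.768, 0.002, 0.004]
wrist_force: [0.6, -1.1, 0.2]
opening: 0.0383
grip_force: 0.0
time: 25.18
eef_pos: [0.526, 0.2843, 0.2526]
eef_rot: [0.641, 0.767, -0.003, -0.001]
wrist_force: [-0.7, -0.5, 0.8]
opening: 0.0383
grip_force: 0.0
(array([0.14, 0.23, 5.36]), np.float64(-0.1))
```

```bash
python3 -m handwheel '0 0 0 0 0.45;0 0 0 0 0.45;0 0 2 0 0.45;0 0 2 0 0.45'
python3 - <<'E'
from h import *
from rig import r
o=r.observe()
a=np.radians(10.4);c,s=np.cos(a),np.sin(a)
W=lambda x,y,z:[.5386+c*x-s*y,.2269+s*x+c*y,z]
print(tomove(o,W(0,.06,.199),a))
E
```

```text
time: 25.52
eef_pos: [0.5268, 0.2865, 0.2349]
eef_rot: [0.64, 0.768, 0.0, -0.0]
wrist_force: [-0.6, 0.6, 0.4]
opening: 0.0384
grip_force: 0.0
(array([-0.07,  0.08,  3.59]), np.float64(-0.0))
```

```bash
python3 -m handwheel '-0.1 0.1 2 0 0.45;-0.1 0.1 3.6 0 0.45;-0.1 0.1 3.6 0 0.45;-0.1 0.1 3.6 0 0;-0.1 0.1 3.6 0 0;-0.1 0.1 3.6 0 0;-0.1 0.1 3.6 0 0;-0.1 0.1 3.6 0 0;-0.1 0.1 3.6 0 0;-0.1 0.1 2 0 0;-0.1 0.1 -2 0 0;-0.1 0.1 -6 0 0;-0.1 0.1 -10 0 0;-0.1 0.1 -11 0 0;-0.1 0.1 -11 0 0'; python3 -m handwheel '-52 -11.2 0 0 0;-52 -11.2 0 0 0;-52 -11.2 0 0 0;-52 -11.2 0 0 0;-52 -11.2 0 0 0;-52 -11.2 0 0 0;-52 -11.2 0 0 0;-52 -11.2 0 0 0;-52 -11.2 0 0 0;-52 -11.2 0 0 0;-52 -11.2 0 0 0;-52 -11.2 0 0 0;-52 -11.2 0 0 0;-52 -11.2 0 0 0;-52 -11.2 0 0 0;-52 -11.2 0 0 0;-52 -11.2 4 0 0;-52 -11.2 6 0 0;-52 -11.2 6 0 0;-52 -11.2 6 0 0'
python3 - <<'E'
from h import *
from rig import r
print(tomove(r.observe(),[.512,-.2435,.275]))
E
```

```text
time: 26.77
eef_pos: [0.5293, 0.2861, 0.3493]
eef_rot: [0.64, 0.768, 0.004, 0.001]
wrist_force: [-0.6, 0.0, -0.5]
opening: 0.0112
grip_force: 58.4
time: 28.43
eef_pos: [0.5117, -0.2441, 0.2838]
eef_rot: [0.639, 0.769, -0.0, -0.001]
wrist_force: [-0.5, -0.2, 0.0]
opening: 0.0114
grip_force: 58.4
(array([0.06, 0.04, 0.88]), None)
```

```bash
python3 -m handwheel '0 0 0.9 0 0;0 0 0.9 0 0;0 0 0.9 0 0.45;0 0 0.9 0 0.45;0 0 0.9 0 0.45;0 0 0.9 0 0.45;0 0 -3 0 0.45;0 0 -6 0 0.45;0 0 -6 0 0.45;0 0 -6 0 0.45;0 0 -6 0 0.45'; python3 - <<'E'
from h import *
from rig import r
p=r.get_image("wrist");o=r.observe();t=r.get_image("top")
np.savez("w5.npz",**{k:p[k] for k in("frame","intrinsics","extrinsics")})
a=cv2.resize(p["frame"][80:230,230:430],None,fx=2,fy=2);b=cv2.resize(t["frame"][150:300,150:450],None,fx=2.0,fy=2.0)[:, :400];b=cv2.resize(t["frame"][180:300,270:470],None,fx=2.,fy=2.)
c=cv2.resize(t["frame"][150:250,150:270],None,fx=2.,fy=2.)
im=np.zeros((600,640,3),np.uint8);im[:300,:400]=a;im[300:540,:400]=b;im[300:500,400:640]=c;cv2.imwrite("pics/w5.png",im[:,:,::-1])
f=t["frame"].astype(int);m=np.zeros(f.shape[:2],bool);m[180:300,270:400]=1
bl,_=blobs(m&(f.max(2)<75),100);print(bl,[ray(t,x[1],.023) for x in bl])
f=p["frame"].astype(int);m=np.zeros(f.shape[:2],bool);m[125:222,270:375]=1
bl,l=blobs(m&(f.max(2)<45));print(bl[:6])
E
```

```text
time: 29.35
eef_pos: [0.5115, -0.2458, 0.3446]
eef_rot: [0.64, 0.768, 0.0, -0.0]
wrist_force: [-0.6, 0.7, -0.0]
opening: 0.0384
grip_force: 0.0
[(501, [313.5, 235.9], 1)] [array([0.50109722, 0.01177468, 0.023     ])]
[(28, [355.9, 202.9], 7), (28, [309.6, 158.7], 1), (19, [295.3, 219.1], 10), (6, [311.0, 194.5], 5), (5, [326.0, 188.0], 3), (4, [328.5, 193.5], 6)]
```

View pics/w5.png

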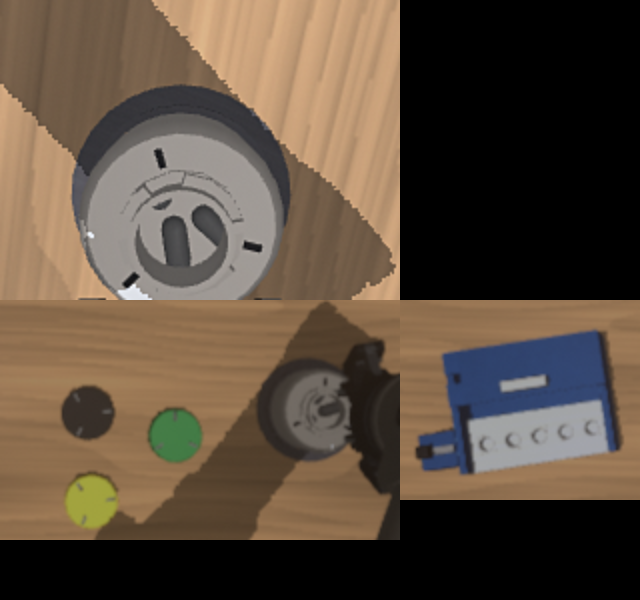

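The capsules lie inside the jar (crop (175,240), (208,225), and a third partly hidden), and all five holes are empty (top view). The black cap still lies at (0.501, 0.012). I go over it to measure its marks.

```bash
python3 - <<'E'
from h import *
from rig import r
print(tomove(r.observe(),[.483,-.006,.33],np.radians(-40)))
E
```

```text
(array([24.08,  1.55,  1.39]), np.float64(50.4))
```

```bash
python3 -m handwheel '24 1.5 1.4 50.4 1;24 1.5 1.4 50.4 1;24 1.5 1.4 50.4 1;24 1.5 1.4 50.4 1;24 1.5 1.4 50.4 1;24 1.5 1.4 50.4 1;24 1.5 1.4 50.4 1;24 1.5 1.4 50.4 1;24 1.5 1.4 50.4 1;24 1.5 1.4 50.4 1;24 1.5 1.4 50.4 1;24 1.5 1.4 50.4 1'
python3 - <<'E'
from h import *
from rig import r
o=r.observe();print(o["qpos"].round(2))
p=r.get_image("wrist");np.savez("w6.npz",**{k:p[k] for k in("frame","intrinsics","extrinsics")})
q=proj(p,[.501,.012,.023]).astype(int);print(q)
c=p["frame"][max(0,q[1]-50):q[1]+50,q[0]-60:q[0]+60];cv2.imwrite("pics/w6.png",cv2.resize(c,None,fx=5,fy=5,interpolation=cv2.INTER_CUBIC)[:,:,::-1])
f=p["frame"].astype(int);m=np.zeros(f.shape[:2],bool);m[max(0,q[1]-45):q[1]+50,q[0]-55:q[0]+55]=1
b,l=blobs(m&(f.max(2)<70),100);print(b[:3])
E
```

```text
time: 30.45
eef_pos: [0.483, -0.008, 0.3305]
eef_rot: [0.906, 0.422, -0.0, 0.0]
wrist_force: [0.7, -0.5, -0.1]
opening: 0.0853
grip_force: 0.0
[-0.75  0.32  0.77  2.11 -0.31  0.82 -0.49]
[320 159]
[(2934, [320.9, 158.2], 1)]
```

View pics/w6.png

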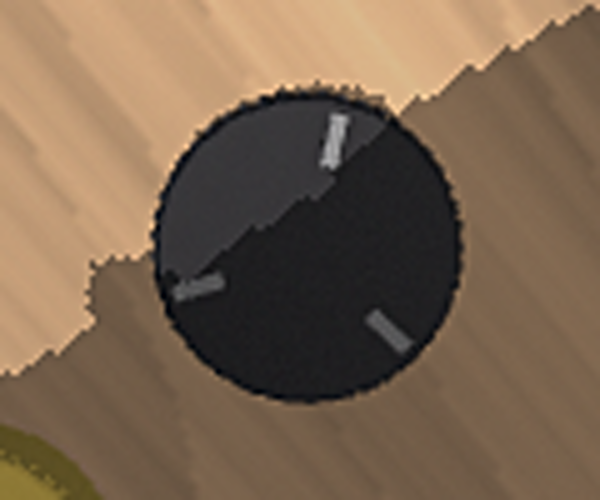

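The crop shows the black cap at (309,246) with its three grey marks at (334,141), (199,287) and (389,332); the yellow look-alike only shows at the lower left.

```bash
python3 - <<'E'
from h import *
from rig import r
p=np.load("w6.npz");o=r.observe()
g=lambda x,y:(260+x/5,109+y/5)
M=np.array([ray(p,g(*q),.023)[:2] for q in [(334,141),(199,287),(389,332)]])
A=np.c_[2*M,np.ones(3)];s=np.linalg.solve(A,(M**2).sum(1));j=s[:2];print("circ",j,np.sqrt(s[2]+j@j),"blob",ray(p,(320.9,158.2),.020))
a=[np.degrees(np.arctan2(*(q-j)[::-1]))%120 for q in M];print(a)
print(tomove(o,[j[0],j[1],.172],np.radians(-40)))
E
```

```text
circ [0.50200945 0.0110366 ] 0.022125465073836892 blob [0.50232179 0.01236911 0.02      ]
[np.float64(37.040612274241155), np.float64(36.69695312179337), np.float64(36.244471652965814)]
(array([ 2.68,  0.23, 15.86]), np.float64(-0.0))
```

```bash
python3 -m handwheel '2.7 0.2 4 0 1;2.7 0.2 8 0 1;2.7 0.2 11 0 1;2.7 0.2 14 0 1;2.7 0.2 15.8 0 1;2.7 0.2 15.8 0 1;2.7 0.2 15.8 0 1;2.7 0.2 15.8 0 0;2.7 0.2 15.8 0 0;2.7 0.2 15.8 0 0;2.7 0.2 15.8 0 0;2.7 0.2 15.8 0 0;2.7 0.2 15.8 0 0'
python3 -c "
from rig import r
o=r.observe();print(o['eef_pos'],o['ft_torque'],o['wrist_force'])"
```

```text
time: 31.58
eef_pos: [0.5027, 0.0121, 0.1746]
eef_rot: [0.906, 0.423, 0.002, 0.0]
wrist_force: [-1.9, -0.7, 9.2]
opening: 0.0582
grip_force: 62.9
[0.50268343 0.01206693 0.17461011] [-0.12864835  0.39347602  0.10381174] [-1.92007957 -0.72116455  9.18942655]
```

```bash
python3 -m handwheel '0 0 -4 0 0;0 0 -8 0 0;0 0 -12 0 0;0 0 -15 0 0;0 0 -15 0 0;0 0 -15 0 0'
python3 - <<'E'
from h import *
from rig import r
o=r.observe();print(o["eef_pos"])
for n,z in(("w3.npz",.0725),("w5.npz",.0725)):
    p=np.load(n);f=p["frame"].astype(int)
    m=np.zeros(f.shape[:2],bool);m[125:225,270:375]=1
    b,l=blobs(m&(f.max(2)<70),15);b=[x for x in b if x[0]<80];print(b)
    M=np.array([ray(p,q[1],z)[:2] for q in b[:3]])
    A=np.c_[2*M,np.ones(3)];s=np.linalg.solve(A,(M**2).sum(1));j=s[:2];print(j,np.sqrt(s[2]+j@j),[(np.degrees(np.arctan2(*(q-j)[::-1]))%120).round(1) for q in M])
    # body outline: ellipse fit of shoulder disc edge
    g=cv2.cvtColor(p["frame"],cv2.COLOR_RGB2GRAY)
    c=cv2.HoughCircles(g[100:240,240:400],cv2.HOUGH_GRADIENT,1,200,param1=80,param2=15,minRadius=40,maxRadius=62)
    if c is not None: c=c[0,0];print("disc",c,ray(p,(240+c[0],100+c[1]),.0725))
print(tomove(o,[.512,-.2435,.33],np.radians(3.7)))
E
```

```text
time: 32.08
eef_pos: [0.5025, 0.0124, 0.3251]
eef_rot: [0.906, 0.423, 0.003, -0.0]
wrist_force: [0.1, 0.5, -1.1]
opening: 0.0584
grip_force: 65.9
[0.50248971 0.01239536 0.32514072]
[(43, [343.6, 126.7], 2), (34, [359.7, 188.2], 7), (33, [299.0, 205.0], 8), (31, [372.1, 155.7], 6), (29, [313.9, 143.4], 5)]
[ 0.50732294 -0.23409643] 0.03910420027062499 [np.float64(71.3), np.float64(102.2), np.float64(10.9)]
disc [83.5 64.5 54.8] [ 0.50930878 -0.23125711  0.0725    ]
[(34, [356.1, 203.0], 6), (31, [309.8, 159.0], 2), (29, [295.3, 219.6], 7), (17, [311.0, 182.2], 3)]
[ 0.51249969 -0.24424231] 0.032287421282301366 [np.float64(116.5), np.float64(116.6), np.float64(116.3)]
disc [80.5 93.5 47.1] [ 0.51236417 -0.24336325  0.0725    ]
(array([-19.  ,  17.17,  -0.55]), np.float64(-43.7))
```

```bash
python3 -m handwheel '-19 17.2 0 -43.7 0;-19 17.2 0 -43.7 0;-19 17.2 0 -43.7 0;-19 17.2 0 -43.7 0;-19 17.2 0 -43.7 0;-19 17.2 0 -43.7 0;-19 17.2 0 -43.7 0;-19 17.2 0 -43.7 0;-19 17.2 0 -43.7 0;-19 17.2 0 -43.7 0;-19 17.2 0 -43.7 0;-19 17.2 3 -43.7 0;-19 17.2 5 -43.7 0;-19 17.2 5 -43.7 0;-19 17.2 5 -43.7 0'
python3 - <<'E'
from h import *
from rig import r
o=r.observe();print(o["eef_pos"],o["qpos"].round(2),tomove(o,[.5124,-.244,.2606],np.radians(3.7)))
E
```

```text
time: 33.33
eef_pos: [0.5117, -0.2425, 0.2722]
eef_rot: [0.683, 0.73, -0.0, -0.001]
wrist_force: [-0.3, 0.0, -0.5]
opening: 0.0584
grip_force: 65.9
[ 0.5116929  -0.24245353  0.27217956] [-0.07  0.51  0.52  1.96 -0.36  0.77  0.73] (array([-0.16,  0.06,  1.16]), np.float64(0.1))
```

```bash
python3 -m handwheel '-0.1 0.1 0.3 0 0;-0.1 0.1 0.6 0 0;-0.1 0.1 0.9 0 0;-0.1 0.1 1.0 0 0;-0.1 0.1 1.0 0 0'; python3 -m handwheel '0 0 0.1 0 0;0 0 0.2 0 0;0 0 0.3 0 0;0 0 0.3 0 0'
```

```text
time: 33.75
eef_pos: [0.5129, -0.2442, 0.2627]
eef_rot: [0.684, 0.73, 0.0, -0.0]
wrist_force: [1.4, 2.4, -1.6]
opening: 0.0582
grip_force: 66.0
time: 34.08
eef_pos: [0.5127, -0.2442, 0.2597]
eef_rot: [0.684, 0.73, 0.0, -0.001]
wrist_force: [0.5, 5.7, 3.4]
opening: 0.058
grip_force: 66.4
```

```bash
python3 -m handwheel '0.05 0 0.1 0 0;0.05 0 0.2 0 0;0.05 0 0.2 0 0'; python3 -m handwheel '0 0 0.1 0 0;0 0 0.2 0 0;0 0 0.2 0 0'
```

```text
time: 34.33
eef_pos: [0.5126, -0.2443, 0.2593]
eef_rot: [0.684, 0.73, 0.001, -0.001]
wrist_force: [-5.1, 8.5, 19.7]
opening: 0.0586
grip_force: 68.3
time: 34.58
eef_pos: [0.5126, -0.2445, 0.259]
eef_rot: [0.684, 0.729, 0.001, -0.001]
wrist_force: [-10.4, 11.4, 38.4]
opening: 0.0583
grip_force: 70.3
```

```bash
python3 -m handwheel '0.05 -0.05 -0.25 0 0;0.05 -0.05 -0.25 0 0;0.05 -0.05 -0.25 -4 0;0.05 -0.05 -0.25 -8 0;0.05 -0.05 -0.25 -12 0;0.05 -0.05 -0.25 -16 0;0.05 -0.05 -0.25 -20 0;0.05 -0.05 -0.25 -20 0'; python3 -m handwheel '0 0 0 -4 0;0 0 0 -8 0;0 0 0 -12 0;0 0 0 -12 0'
```

```text
time: 35.25
eef_pos: [0.5126, -0.2439, 0.26]
eef_rot: [0.545, 0.838, 0.001, 0.001]
wrist_force: [-3.5, 5.8, 20.2]
opening: 0.0583
grip_force: 68.0
time: 35.58
eef_pos: [0.5119, -0.2438, 0.2581]
eef_rot: [0.455, 0.89, 0.0, -0.0]
wrist_force: [0.2, 3.0, 0.8]
opening: 0.0583
grip_force: 66.0
```

```bash
python3 -m handwheel '0 0 0.1 -4 0;0 0 0.2 -4 0;0 0 0.3 -4 0;0 0 0.4 -4 0;0 0 0.4 -4 0;0 0 0.4 -4 0'
```

```text
time: 36.08
eef_pos: [0.5115, -0.2441, 0.2539]
eef_rot: [0.426, 0.905, -0.0, -0.001]
wrist_force: [-3.0, 2.0, 3.1]
opening: 0.0583
grip_force: 66.3
```

```bash
python3 -m handwheel '0 0 0 4 0;0 0 0.02 8 0;0 0 0.05 12 0;0 0 0.07 16 0;0 0 0.09 20 0;0 0 0.11 24 0;0 0 0.14 28 0;0 0 0.16 32 0;0 0 0.18 36 0;0 0 0.2 40 0;0 0 0.2 40 0'
python3 -c "
from rig import r
o=r.observe();print(o['ft_torque'],o['qpos'].round(2))"
```

```text
time: 37.0
eef_pos: [0.5122, -0.2437, 0.2518]
eef_rot: [0.71, 0.704, -0.0, 0.0]
wrist_force: [0.2, 2.9, -1.0]
opening: 0.0587
grip_force: 65.9
[ 0.60213266  0.02405947 -0.0523005 ] [-0.06  0.55  0.52  1.97 -0.4   0.73  0.69]
```

```bash
python3 -m handwheel '0 0 0.02 4 0;0 0 0.05 8 0;0 0 0.07 12 0;0 0 0.09 16 0;0 0 0.11 20 0;0 0 0.14 24 0;0 0 0.16 28 0;0 0 0.18 32 0;0 0 0.2 36 0;0 0 0.2 38 0;0 0 0.2 38 0'
python3 -c "
from rig import r
o=r.observe();print(o['eef_pos'],o['ft_torque'],o['qpos'].round(2))"
```

```text
time: 37.92
eef_pos: [0.5123, -0.2437, 0.25]
eef_rot: [0.9, 0.436, -0.0, 0.0]
wrist_force: [-0.7, 3.1, -1.0]
opening: 0.0584
grip_force: 66.0
[ 0.51225123 -0.24372512  0.2499993 ] [0.45612694 0.02282366 0.0575561 ] [-0.18  0.6   0.7   1.98 -0.55  0.76  0.17]
```

```bash
python3 -m handwheel '0 0 0 3 0;0 0 0 6 0;0 0 0 6 0'
python3 -c "
from rig import r
o=r.observe();print(o['eef_pos'],o['ft_torque'])"
```

```text
time: 38.17
eef_pos: [0.5124, -0.2433, 0.2498]
eef_rot: [0.921, 0.39, -0.001, -0.0]
wrist_force: [-0.4, 2.2, -3.3]
opening: 0.0586
grip_force: 65.3
[ 0.51235541 -0.24332304  0.24983189] [0.55476591 0.03784904 0.98100674]
```

Torque rose to 1 Nm at the stop, with the height at -19.8 mm. I release and look.

```bash
python3 -m handwheel '0 0 0 4 0;0 0 0 4 1;0 0 0 4 1;0 0 0 4 1;0 0 0 4 1;0 0 -3 4 1;0 0 -7 4 1;0 0 -9 4 1;0 0 -9 4 1;0 0 -9 4 1'
python3 - <<'E'
from h import *
from rig import r
p=r.get_image("wrist");o=r.observe();t=r.get_image("scene")
q=proj(p,[.5124,-.244,.098]).astype(int);print(q)
a=cv2.resize(p["frame"][max(0,q[1]-75):q[1]+75,q[0]-80:q[0]+80],(640,600));b=cv2.resize(t["frame"][140:215,220:320],None,fx=1.6,fy=1.6)
a[:120,:160]=b;cv2.imwrite("pics/w7.png",a[:,:,::-1]);np.savez("w7.npz",**{k:p[k] for k in("frame","intrinsics","extrinsics")})
print(tomove(o,[.594,.2375,.34],np.radians(10.4)))
E
```

```text
time: 39.0
eef_pos: [0.5121, -0.2445, 0.3414]
eef_rot: [0.935, 0.356, 0.001, 0.001]
wrist_force: [-0.4, 0.1, -0.4]
opening: 0.0854
grip_force: 0.0
[318 205]
(array([ 3.817e+01, -3.048e+01,  3.000e-02]), np.float64(-58.7))
```

View pics/w7.png

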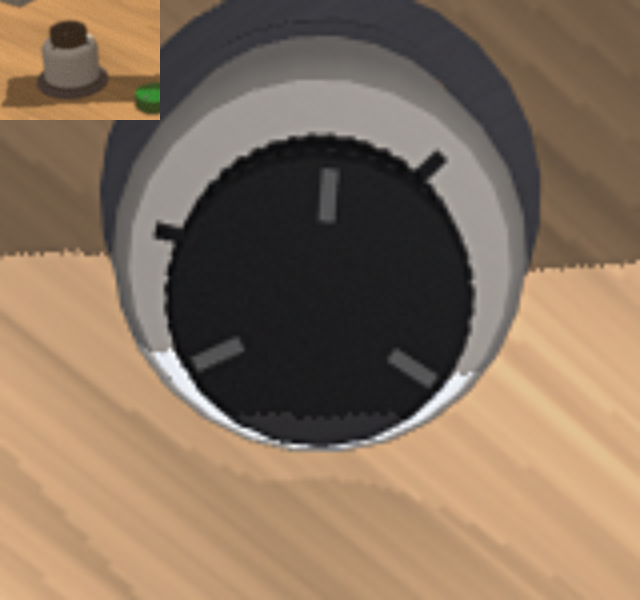

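The cap sits level on the jar with its lug marks at (328,195), (217,355) and (412,368), about 79° clockwise from the openings (435,167): home. Next, shut the cover.

```bash
python3 -m handwheel '38.2 -30.5 0 -58.7 1;38.2 -30.5 0 -58.7 1;38.2 -30.5 0 -58.7 1;38.2 -30.5 0 -58.7 1;38.2 -30.5 0 -58.7 1;38.2 -30.5 0 -58.7 1;38.2 -30.5 0 -58.7 1;38.2 -30.5 0 -58.7 1;38.2 -30.5 0 -58.7 1;38.2 -30.5 0 -58.7 1;38.2 -30.5 0 -58.7 1;38.2 -30.5 0 -58.7 1;38.2 -30.5 0 -58.7 1;38.2 -30.5 0 -58.7 1;38.2 -30.5 0 -58.7 1;38.2 -30.5 0 -58.7 1;38.2 -30.5 0 -58.7 1;38.2 -30.5 0 -58.7 1'
python3 - <<'E'
from h import *
from rig import r
o=r.observe();print(tomove(o,[.5945,.2375,.231],np.radians(10.4)))
E
```

```text
time: 40.6
eef_pos: [0.5946, 0.2364, 0.3402]
eef_rot: [0.641, 0.767, -0.0, 0.0]
wrist_force: [0.7, 0.1, -1.0]
opening: 0.0852
grip_force: 0.0
(array([1.200e-01, 1.000e-02, 1.092e+01]), np.float64(-0.1))
```

```bash
python3 -m handwheel '0.1 0 4 0 1;0.1 0 8 0 1;0.1 0 10.9 0 1;0.1 0 10.9 0 1;0.1 0 10.9 0 1;0.1 0 10.9 0 0;0.1 0 10.9 0 0;0.1 0 10.9 0 0;0.1 0 10.9 0 0;0.1 0 10.9 0 0;0.1 0 10.9 0 0;0.1 0 10.9 0 0;0.1 0 10.9 0 0'; python3 -m handwheel '0 -0.8 0 0 0;0 -1.8 0 0 0;0 -2.8 0 0 0;0 -3.8 0 0 0;0 -4.8 0 0 0;0 -5.8 0 0 0;0 -6.8 0 0 0;0 -7.5 0 0 0;0 -7.7 0 0 0;0 -7.7 0 0 0;0 -7.7 0 0 0'
```

```text
time: 41.68
eef_pos: [0.594, 0.239, 0.232]
eef_rot: [0.64, 0.768, -0.0, -0.001]
wrist_force: [-3.8, -1.0, 7.7]
opening: 0.0101
grip_force: 59.2
time: 42.6
eef_pos: [0.5192, 0.2252, 0.232]
eef_rot: [0.64, 0.768, 0.002, 0.001]
wrist_force: [5.0, 1.0, 0.2]
opening: 0.0099
grip_force: 60.3
```

```bash
python3 -m handwheel '0 0 0 0 1;0 0 0 0 1;0 0 0 0 1;0 0 -4 0 1;3 0 -9 0 1;3 0 -9 0 1;3 0 -9 0 1;3 0 -9 0 1'
python3 - <<'E'
from h import *
from rig import r
o=r.observe()
p=r.get_image("wrist");cv2.imwrite("pics/w8.png",p["frame"][:,:,::-1]);f=p["frame"].astype(int)
q=proj(p,[.517,.3425,.069]);m=np.zeros(f.shape[:2],bool);y,x=int(q[1]),int(q[0]);m[max(0,y-30):y+25,x-25:x+25]=1
b,l=blobs(m&(f.max(2)<60));ys,xs=np.where(l==b[0][2]);lk=ray(p,((xs.min()+xs.max())/2,(ys.min()+ys.max())/2),.069);print(lk,b[:2],q)
q=proj(p,[.521,.2237,.0705]);m[:]=0;y,x=int(q[1]),int(q[0]);m[y-40:y+40,x-15:x+15]=1
b,l=blobs(m&(f.min(2)>90)&(f.max(2)-f.min(2)<30));print(b[:2],q)
ys,xs=np.where(l==b[0][2]);rc=cv2.minAreaRect(np.c_[xs,ys].astype(np.float32));print("bar",ray(p,rc[0],.0705))
print(tomove(o,[lk[0],lk[1],.23],np.radians(10.4)))
E
```

```text
time: 43.27
eef_pos: [0.5125, 0.255, 0.3215]
eef_rot: [0.64, 0.769, 0.0, -0.0]
wrist_force: [-0.7, -0.1, -0.1]
opening: 0.0857
grip_force: 0.0
[0.51712392 0.34150034 0.069     ] [(254, [346.9, 91.3], 1)] [346.61458896  90.54473837]
[(767, [321.5, 240.0], 5), (4, [322.5, 209.8], 2)] [322.16069696 240.2164262 ]
bar [0.52042394 0.22379135 0.0705    ]
(array([8.41, 2.02, 9.15]), np.float64(0.1))
```

```bash
python3 -m handwheel '8.4 2 3 0 1;8.4 2 3 0 1;8.4 2 3 0 1;8.4 2 6 0 1;8.4 2 9.1 0 1;8.4 2 9.1 0 1;8.4 2 9.1 0 1;8.4 2 9.1 0 0;8.4 2 9.1 0 0;8.4 2 9.1 0 0;8.4 2 9.1 0 0;8.4 2 9.1 0 0;8.4 2 9.1 0 0;8.4 2 9.1 0 0;8.4 2 9.1 0 0'; python3 -m handwheel '-0.6 0 0 0 0;-1.2 0 0 0 0;-1.7 0 0 0 0;-1.7 0 0 0 0;-1.7 0 0 0 0;-1.7 0 0 0 0'
```

```text
time: 44.57
eef_pos: [0.5174, 0.3408, 0.2311]
eef_rot: [0.64, 0.768, -0.0, -0.001]
wrist_force: [-4.0, -1.2, 7.5]
opening: 0.0122
grip_force: 58.9
time: 45.07
eef_pos: [0.5203, 0.3249, 0.2311]
eef_rot: [0.64, 0.768, 0.0, -0.001]
wrist_force: [-3.1, 1.4, 7.9]
opening: 0.0123
grip_force: 59.4
```

```bash
python3 -m handwheel '0 0 0 0 1;0 0 0 0 1;0 0 0 0 1;0 0 -5 0 1;-5 0 -12 0 1;-5 0 -14 0 1;-5 0 -14 0 1;-5 0 -14 0 1;-5 0 -14 0 1'
python3 - <<'E'
from h import *
from rig import r
p=r.get_image("wrist");t=r.get_image("top");f=p["frame"].astype(int)
q=proj(p,[.520,.3268,.069]);m=np.zeros(f.shape[:2],bool);y,x=int(q[1]),int(q[0]);m[max(0,y-30):y+25,x-25:x+25]=1
b,l=blobs(m&(f.max(2)<60));ys,xs=np.where(l==b[0][2]);print("lock",ray(p,((xs.min()+xs.max())/2,(ys.min()+ys.max())/2),.069))
q=proj(p,[.521,.2237,.0705]);m[:]=0;y,x=int(q[1]),int(q[0]);m[y-40:y+40,x-15:x+15]=1
b,l=blobs(m&(f.min(2)>90)&(f.max(2)-f.min(2)<30));ys,xs=np.where(l==b[0][2]);print("bar",ray(p,cv2.minAreaRect(np.c_[xs,ys].astype(np.float32))[0],.0705))
im=np.vstack([cv2.resize(p["frame"][40:290,200:600],(640,400))[:300],cv2.resize(t["frame"][80:310,130:490],(470,300)) if 0 else cv2.copyMakeBorder(cv2.resize(t["frame"][80:310,130:490],(470,300)),0,0,0,170,cv2.BORDER_CONSTANT)])
cv2.imwrite("pics/w9.png",im[:,:,::-1]);print(r.observe()["eef_pos"],r.observe()["joint_vel"].round(3))
E
```

```text
time: 45.82
eef_pos: [0.5305, 0.274, 0.3719]
eef_rot: [0.641, 0.768, 0.002, 0.0]
wrist_force: [-0.6, 0.3, 0.2]
opening: 0.0855
grip_force: 0.0
lock [0.51996143 0.32706965 0.069     ]
bar [0.52034736 0.22396576 0.0705    ]
[0.52921527 0.27529009 0.36926325] [-0.005  0.016 -0.013  0.008 -0.     0.001 -0.001]
```

View pics/w9.png

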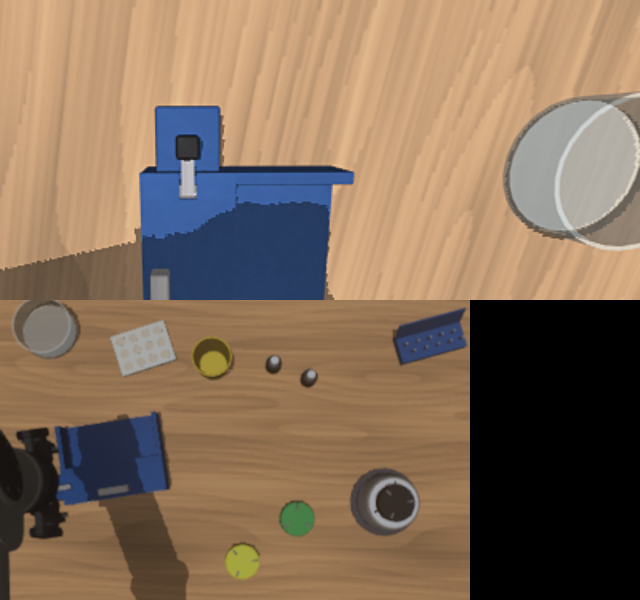

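The picture shows the tongue across the cover's edge at (188,178), the lock block at (188,147), the cap on the jar at (390,502), and the bystanders untouched. The lock and bar measure back at their starting points within 0.6 mm.

```bash
python3 -c "
from rig import r
print(r.close_job())"
```

```text
the job is handed in; nothing more can be done
None
```

The job is handed in at about 46 s of robot time, with no verdict returned: all four capsules went into the jar, the cap is screwed home to its stop (about -19.8 mm), and the case is shut and locked.

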